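# Lock out the telescoping hand cultivator and hold it ready

## Robot

A 7-joint arm with a two-finger parallel gripper is mounted at the origin on the work surface. World frame = base frame: x ahead of the robot, y to its left, z up, the work surface at z = 0. Lengths are in m, angles in rad, forces in N, time in s.
With the tool pointing down it reaches from about 0.425 to 0.95 m from the base axis. Payload 4.7 kg.
Tool frame: the origin (TCP) lies on the mounting face of the last link; the fingertips stand 182 mm ahead of it and the grasp point (between the pads) lies 164 mm ahead of it (env.pinch_z is the distance from the TCP to the grasp point, in m); z points along the fingers, y is the line along which they close (so a half turn about z gives the same grasp; the last joint's range is limited). The gripper opens to 87 mm and grips with 3 to 60 N. Pads are 19 mm wide; open, the fingers measure 117 mm over their backs; the gripper's body (75 mm by 190 mm) begins 51 mm behind the grasp point.
Start: joints at [-0.029, 0.469, -0.049, 1.532, 0.024, 1.141, -0.082], TCP at [0.675, 0, 0.405] pointing down, gripper open.
Joint ranges: [-2.59, 2.59], [-0.33, 1.99], [-1.39, 1.29], [0.1, 2.45], [-1.04, 4.18], [0.21, 1.99], [-2.66, 2.66]. Speed limits (rad/s): [2.57, 2.57, 3.14, 3.14, 3.14, 3.14, 3.14].

## Interface

Orientations are given as [roll, pitch, yaw] about the fixed x, y, z axes, in that order (R = Rz(yaw) Ry(pitch) Rx(roll)).
In Python, from bench import env gives the robot as it stands. The module is installed in compiled form; this text tells all that it offers.
- The arm moves only by the tool arm_command, never from a script. Its argument "deltas" is one flat list of numbers, 7 for each row, row after row: the turn, a rotation vector about the tool's x, y, z in rad, then the shift along the tool's x, y, z in mm, then the closure, from 0 (fully open) to 1 (shut). A call has 1 to 8 rows; each row shifts and turns the commanded pose from where the row before left it, along the tool's axes as they then stand; what a row does not reach is not made up. A row lasts 1/10 s, in which the tool goes at most 50 mm and 8.59 degrees, less where a joint would pass 70% of its speed; a pose out of reach is approached as far as the arm can. A call is refused whole if a number of a shift passes 50 or a number of a turn 0.15, either way. A call with a gripper value outside its range is refused whole. The fingers move at their own pace and stop on an object; "grip_force" is the grip in N (left out, the last holds). Time passes only in rows, so rows that do not move let the fingers close. It gives the time, the measured TCP pose, the force, the opening and the grip force at its end, in the units of the state.
- env.get_state(): the state, without advancing time (a new reading comes with each control period).
- env.grab_frame(name): name is "scene" or "side" or "wrist"; returns a dict with "img" (480x640x3 uint8, red, green, blue), "range_z" (480x640 float32, m along the optical axis (not along the pixel's ray), 0 where there is no reading), "camera_matrix" (3x3 intrinsics, pixels), "D" ([k1, k2, p1, p2, k3] as OpenCV has them; the pictures are not rectified), "T" (4x4, takes a point from camera to world coordinates); the wrist camera has in their place "hand_eye" (4x4, takes a point from camera to tool coordinates, whose origin is the TCP and whose axes are the flange's). Camera axes: x right, y down, z forward; pixel columns grow to the right and rows downward; lengths in m; the calibration is good to about 2 mm. A picture is of the moment at which its call begins: read the wrist's pose just before it.
- env.job_done(): hands the job in; it is judged then, once.
The state is a dict: "time_s": time; "joint_positions": joint angles; "joint_vel": joint speeds; "joint_efforts": joint torques, N m; "position": TCP position; "eef_rot": TCP orientation; "wrist_force": force on the tool from outside, world axes, zero at the start; "wrist_torque": the same for the moment, N m; "grip_width": finger opening in m; "finger_force": force on a finger pad.
Only numpy, scipy, OpenCV 4.12 (cv2) and the standard library are available. Lean on these libraries where they do the work, as an engineer would, in place of code of your own. Each camera call takes 0.05 s, during which the arm holds its last target. There are 200 camera calls.

## Task

Get the telescoping hand cultivator ready for reaching the back row: while its head is caught behind the notch of the tool rest, squeeze in the button on the side of the handle, draw the handle out away from the tines past the first stop to the second, and let the button spring back out so the handle locks there. Then take it by the handle clear of the button, lift it about 12 cm straight up out of the rest, and finish holding it there, level, tines down, locked out and still - the program ends while holding it. Leave everything else on the bench where it is.

Things in the scene. Friction and masses are not known exactly. Their poses are not given: they have to be found in the camera images.
- tool_rest: Fixed steel rest for two hand tools: two notched sheets 4 mm thick, 170 mm wide (x), 75 mm high, at its y = -90 mm (saddle) and +115 mm (fork). Origin on the bench. The cultivator lies along y at x = +45 mm, tines at +y: saddle notch 32 mm wide, sill 48 mm up; fork notch 18 mm wide, sill 56 mm up. The dibber lies parallel at x = -50 mm, 95 mm from it. Place and yaw vary.
- cultivator: Loose telescoping three-tine cultivator, 300 mm long closed, 390 at the second stop, 0.32 kg. This frame: on the axis of its 12 mm square inner tube where it crosses the fork, 62 mm above the bench; y along the tube to the tines, z up, x to the button side. A ferrule before and the head behind the fork (3 to 6 mm free) let the rest hold it while the handle is pulled along -y; it lifts straight up out.
- handle (a joint): How far the handle is drawn out along -y (m): 0 closed, first stop 0.045, second stop 0.0895; travel ends at 0.090. Sliding friction 3 N. At a stop a catch drops into a notch (1.5 mm play each way) and holds the handle both ways until the button is pressed; kept pressed, the handle slides past the first stop. Let go between stops, the catch rides on the tube and drops in at the next stop.
- button (a joint): How far the button is pressed in (m): 0 out, catch in a notch; past 0.0033 the catch is free of the notch (it also reads this when let go between stops); 0.005 flush with the handle side; 0.0055 bottom. Spring: 2 N at rest, 6 N flush.
- button_cap (a point): Middle of the button's outer face: a black block 14 mm long, 12 mm high, 5 mm proud of the handle's +x side (18 mm from the axis) on the aluminium collar, 20 mm behind the handle's front end. Pressed along -x: pinching the handle across its width here, one finger on the button, presses it. Moves with the handle.
- handle_grip (a point): On the handle's axis 35 mm behind the button (towards the tail, -y): a place to grip clear of the button. The handle is a straight bar 26 mm wide, 28 mm high, 200 mm long, black rubber with an aluminium front collar; this point is 145 mm from its tail and, at the second stop, 35 mm from the saddle towards the tines. The drawn-out tool balances about 20 mm from here towards the tines.
- tine_head (a point): Middle of the 34 mm wide tine head block, on the tool's axis 16.5 mm beyond the cultivator's origin. Its three curved tines spread to 71 mm, reach 59 mm further and point down, tips 48 mm below the axis.
- dibber: Loose wooden dibber 315 mm long, 22 mm shaft, knob end 32 mm, lying in the second pair of notches; origin on its axis near its middle, y along it to the point. To be left alone.
- pot: Terracotta pot 126 mm across the rim, 110 mm high, origin under its base. To be left alone.
- dispenser: Green plastic seed dispenser with flip-top lid, 64 mm across, 100 mm high, origin under its base. To be left alone.
- marker_a: Bamboo plant marker lying flat, 155 x 18 x 5 mm, origin under its middle. To be left alone.
- marker_b: Second bamboo plant marker like the first. To be left alone.
- trowel: Small aluminium trowel with wooden handle, 290 mm long, lying flat, 27 mm high; origin at the heel of the blade, x to its point. To be left alone.
- sprayer: White plastic hand sprayer bottle, 76 mm across, 165 mm high, origin under its base. To be left alone.

How it is judged:
By the outcome, as a careful person would: the job done as asked, in the order asked, and still so for the second after the job is handed in, while the arm keeps its last pose, push and grip.
It also fails if it takes over 40 s, if anything falls off the work surface, if the arm or the gripper's body presses on something with over 40 N, if the wrist force passes 120 N, or if a joint passes its speed limit or range.

## Working session

There is one attempt and no reset: what is moved stays moved. The work goes in short steps, Python scripts to look and compute and a tool call to move; the robot and the scene stay as the last step left them, time stands still between calls to the robot, and variables do not carry over. Pictures are saved under pics/ and viewed, at most 10 in all, crops included, and the job is handed in when it is done.

Besides the shell and the picture viewer there is one more tool, called after "Emit:" by a JSON object that holds its "method" and its "body". arm_command: Moves the arm, as the interface text tells. Its arguments: {"type":"object","properties":{"deltas":{"type":"array"},"grip_force":{"type":"number"}},"required":["deltas"]}

```bash
mkdir -p pics; cat > h.py <<'E'
import numpy as np, cv2
from bench import env
from scipy.spatial.transform import Rotation as R
def grab(n):
    s=env.get_state(); f=env.grab_frame(n)
    if n=="wrist":
        T=np.eye(4);T[:3,:3]=R.from_euler('xyz',s['eef_rot']).as_matrix();T[:3,3]=s['position'];f['T']=T@f['hand_eye']
    return f
def save(f,p): cv2.imwrite(p,f['img'][:,:,::-1])
def cloud(f):
    K,D=f['camera_matrix'],f['D']
    v,u=np.mgrid[:480,:640]
    p=cv2.undistortPoints(np.stack([u,v],-1).reshape(-1,1,2).astype(np.float32),K,np.array(D)).reshape(480,640,2)
    z=f['range_z'];P=np.dstack([p*z[...,None],z])@f['T'][:3,:3].T+f['T'][:3,3]
    P[z==0]=np.nan
    return P
E
python3 - <<'E'
from h import *
s=env.get_state();print(s['position'],s['eef_rot'],s['grip_width'],env.pinch_z)
for n in("scene","side"):
    f=grab(n);save(f,f'pics/{n}0.png');print(n,f['T'].round(3).tolist(),(f['range_z']>0).mean());np.savez(f'{n}0.npz',P=cloud(f),img=f['img'])
E
```

```text
[6.74764759e-01 4.70170355e-05 4.03696540e-01] [-3.13964092e+00  6.88389817e-05  1.57087169e+00] 0.08685778862696836 0.1635
scene [[0.1, 0.833, -0.544, 1.241], [0.995, -0.087, 0.049, -0.055], [-0.006, -0.546, -0.838, 1.025], [0.0, 0.0, 0.0, 1.0]] 0.99603515625
side [[0.981, -0.137, 0.138, 0.39], [-0.194, -0.736, 0.649, -1.028], [0.013, -0.663, -0.748, 1.238], [0.0, 0.0, 0.0, 1.0]] 0.9958333333333333
```

View pics/scene0.png

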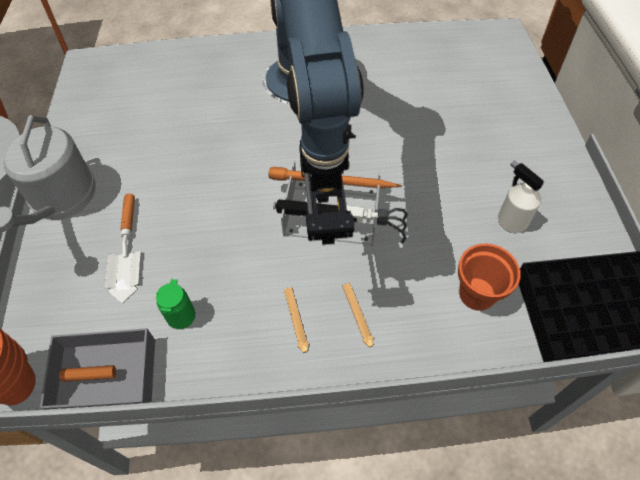

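View pics/side0.png

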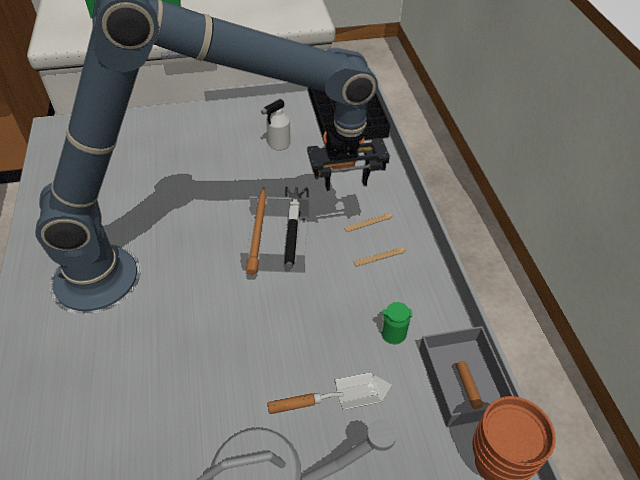

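Side view: the cultivator's tines are at about (297,190) and its tail at (290,262), so they point to world +y. The dibber is to its left (robot side), at x≈258. In the scene view the gripper partly hides the cultivator.

```bash
python3 - <<'E'
from h import *
for n,(u0,u1,v0,v1) in {"side":(278,312,180,272),"scene":(274,415,190,245)}.items():
    d=np.load(n+'0.npz');P=d['P'][v0:v1,u0:u1].reshape(-1,3);g=d['img'][v0:v1,u0:u1].reshape(-1,3).astype(int)
    m=(P[:,2]>.062)&(P[:,2]<.09);Q=P[m];br=g[m].max(1)
    print(n,m.sum())
    for y in np.arange(-.25,.25,.02):
        k=abs(Q[:,1]-y)<.01
        if k.sum()>2: print(round(y,2),k.sum(),Q[k].min(0).round(3),np.median(Q[k],0).round(3),Q[k].max(0).round(3),int(np.median(br[k])))
E
```

```text
side 906
-0.11 8 [ 0.502 -0.105  0.063] [ 0.509 -0.102  0.066] [ 0.512 -0.1    0.073] 83
-0.09 112 [ 0.496 -0.1    0.062] [ 0.515 -0.087  0.071] [ 0.55  -0.08   0.082] 39
-0.07 93 [ 0.483 -0.08   0.063] [ 0.51  -0.071  0.074] [ 0.546 -0.06   0.08 ] 35
-0.05 60 [ 0.504 -0.06   0.065] [ 0.518 -0.05   0.075] [ 0.533 -0.04   0.081] 30
-0.03 58 [ 0.51  -0.04   0.065] [ 0.523 -0.031  0.075] [ 0.536 -0.02   0.08 ] 30
-0.01 58 [ 0.513 -0.02   0.063] [ 0.528 -0.011  0.074] [ 0.543 -0.001  0.081] 31
0.01 57 [0.519 0.    0.068] [0.532 0.01  0.074] [0.546 0.02  0.081] 32
0.03 55 [0.522 0.021 0.064] [0.537 0.029 0.075] [0.552 0.039 0.083] 30
0.05 54 [0.528 0.042 0.066] [0.542 0.05  0.075] [0.555 0.06  0.084] 174
0.07 57 [0.531 0.06  0.067] [0.549 0.069 0.075] [0.564 0.078 0.081] 179
0.09 41 [0.538 0.08  0.064] [0.551 0.088 0.075] [0.565 0.099 0.08 ] 179
0.11 75 [0.544 0.1   0.062] [0.567 0.113 0.07 ] [0.597 0.12  0.077] 123
0.13 118 [0.513 0.12  0.062] [0.549 0.13  0.071] [0.578 0.14  0.08 ] 97
0.15 37 [0.546 0.14  0.063] [0.567 0.148 0.07 ] [0.592 0.16  0.075] 64
0.17 22 [0.543 0.16  0.063] [0.5
[... 554 characters left out ...]
0.    0.07 ] [0.535 0.01  0.076] [0.547 0.02  0.081] 29
0.03 62 [0.526 0.02  0.073] [0.537 0.03  0.077] [0.548 0.04  0.082] 31
0.05 6 [0.533 0.04  0.075] [0.542 0.042 0.076] [0.546 0.043 0.077] 53
0.07 82 [0.533 0.061 0.062] [0.55  0.073 0.076] [0.568 0.08  0.08 ] 225
0.09 103 [0.539 0.08  0.062] [0.556 0.088 0.075] [0.568 0.1   0.082] 219
0.11 105 [0.545 0.1   0.062] [0.564 0.112 0.072] [0.602 0.12  0.08 ] 192
0.13 151 [0.495 0.12  0.062] [0.559 0.131 0.072] [0.582 0.14  0.08 ] 75
0.15 108 [0.549 0.14  0.062] [0.57  0.149 0.069] [0.598 0.16  0.077] 70
0.17 74 [0.545 0.16  0.062] [0.57  0.168 0.066] [0.604 0.18  0.072] 75
0.19 10 [0.545 0.18  0.062] [0.548 0.186 0.063] [0.573 0.191 0.066] 57
```

Emit:
{"method": "arm_command", "body": {"deltas": [0,0,0.116,0,0,0,0,0,0,0.116,0,0,0,0,0,0,0,10,-35,20,0,0,0,0,11,-36,20,0,0,0,0,11,-36,20,0,0,0,0,11,-35,18,0,0,0,0,0,0,0,0]}}

```text
time_s: 0.8
position: [0.5416, 0.0774, 0.3235]
eef_rot: [-3.132, 0.002, 1.345]
wrist_force: [0.2, -0.1, 0.6]
grip_width: 0.0873
finger_force: 0.0
```

```bash
python3 - <<'E'
from h import *
s=env.get_state();print(s['position'],s['eef_rot'])
f=grab('wrist');save(f,'pics/w1.png');np.savez('w1.npz',P=cloud(f),img=f['img']);print(f['hand_eye'].round(3).tolist())
E
```

```text
[0.54156195 0.07742874 0.32351359] [-3.13156938e+00  2.40476690e-03  1.34495660e+00]
[[-0.0, -0.968, -0.25, 0.069], [1.0, -0.0, 0.001, 0.0], [-0.001, -0.25, 0.968, 0.018], [0.0, 0.0, 0.0, 1.0]]
```

View pics/w1.png

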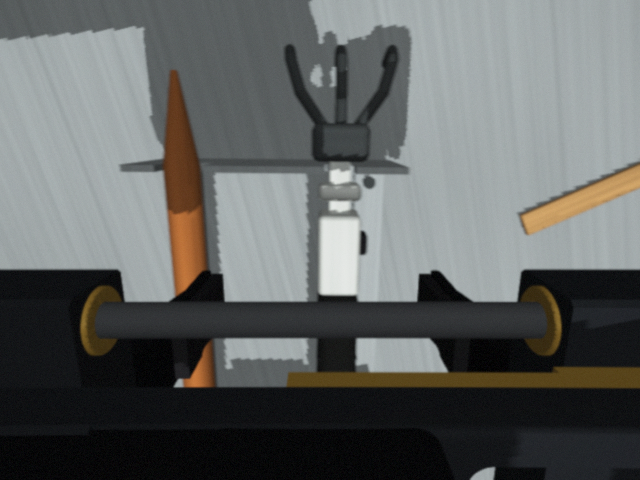

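The wrist view shows the button at (363,243), the white collar over columns 320–358 and rows 213–297, the fork at row 165 and the head at (341,140).

```bash
python3 - <<'E'
from h import *
d=np.load('w1.npz');P=d['P'];s=env.get_state()
def med(u0,u1,v0,v1):
    q=P[v0:v1,u0:u1].reshape(-1,3);return np.nanmedian(q,0)
g=d['img'].astype(int).max(2)
axs=[]
for v in (220,235,250,265,280,290):
    row=P[v,310:372];k=row[:,2]>.068;q=row[k];w=np.where(k)[0]+310
    br=g[v,w];b=q[br>150]
    print(v,w.min(),w.max(),(b[0]).round(4),(b[-1]).round(4),((b[0]+b[-1])/2).round(4));axs.append((b[0]+b[-1])/2)
print('btn',med(361,365,236,250).round(4))
for v in range(228,260,2): print(v,g[v,356:370],P[v,363].round(4))
print('front',P[211:218,340].round(4).tolist())
print('head',P[120:162:8,341].round(4).tolist())
print('fork', P[165,280].round(4),P[168,395].round(4))
E
```

```text
220 317 358 [0.5436 0.0977 0.0762] [0.566  0.0925 0.0758] [0.5548 0.0951 0.076 ]
235 317 365 [0.541  0.0888 0.0766] [0.5649 0.0816 0.0697] [0.5529 0.0852 0.0732]
250 317 364 [0.5389 0.0798 0.0775] [0.5624 0.0719 0.069 ] [0.5506 0.0758 0.0732]
265 317 357 [0.5367 0.0703 0.0774] [0.5597 0.0641 0.0745] [0.5482 0.0672 0.076 ]
280 317 356 [0.5344 0.0606 0.0771] [0.557  0.0551 0.076 ] [0.5457 0.0578 0.0766]
290 317 356 [0.533  0.0544 0.0781] [0.5557 0.0483 0.0757] [0.5443 0.0514 0.0769]
btn [0.5661 0.0761 0.0691]
228 [226 217 200 188 181 178 183 186 189 188 191 188 188 187] [0.5714 0.0691 0.0052]
230 [225 216 199 175 156 138 141 148 169 183 189 189 187 188] [0.571  0.0677 0.0062]
232 [225 214 193 160 119  71  37  49  90 135 166 185 190 187] [0.568  0.0813 0.0637]
234 [223 213 190 157 107  61  26  17  44  91 139 167 183 190] [0.5676 0.0812 0.0681]
236 [225 213 189 152 110  63  31  25  30  57 108 141 170 185] [0.5673 0.08   0.0684]
238 [221 211 188 156 109  60  30  28  30  53 100 138 167 182] [0.567  0.0788 0.0686]
240 [223 210 187 150 103  56  31  27  32  54  98 139 168 184] [0.5667 0.0779 
[... 470 characters left out ...]
 53  94 129 163 179 186] [0.5652 0.07   0.0694]
254 [219 200 176 147 115  93  94 103 120 144 165 179 185 187] [0.5671 0.0483 0.0064]
256 [217 202 187 175 172 175 177 180 184 186 186 186 188 188] [0.5667 0.0464 0.0058]
258 [217 202 191 179 176 182 186 187 190 188 188 189 187 187] [0.5664 0.0445 0.0051]
front [[0.5566, 0.099, 0.0689], [0.5564, 0.0986, 0.0698], [0.5563, 0.0982, 0.0711], [0.5562, 0.0981, 0.0735], [0.556, 0.0978, 0.075], [0.5559, 0.0974, 0.0761], [0.5558, 0.0971, 0.0775]]
head [[0.5685, 0.1516, 0.0688], [0.5674, 0.1472, 0.0734], [0.5664, 0.1428, 0.0734], [0.5655, 0.1384, 0.0729], [0.5646, 0.134, 0.0727], [0.5636, 0.1293, 0.0709]]
fork [0.5279 0.1347 0.0736] [0.593  0.1183 0.0775]
```

Emit:
{"method": "arm_command", "body": {"deltas": [-0.005,-0.009,0.008,4,8,0,0,0,0,0,0,0,30,0,0,0,0,0,0,30,0,0,0,0,0,0,20,0,0,0,0,0,0,0,0,0,0,0,0,0,0,0], "grip_force": 20}}

```text
time_s: 1.45
position: [0.5572, 0.0754, 0.2473]
eef_rot: [3.135, 0.009, 1.329]
wrist_force: [0.1, 0.3, -0.8]
grip_width: 0.087
finger_force: 0.0
```

```bash
cat > g.py <<'E'
from h import *
s=env.get_state();r=R.from_euler('xyz',s['eef_rot']);M=r.as_matrix()
print(s['time_s'],s['position'].round(4) if hasattr(s['position'],'round') else s['position'],s['eef_rot'],s['wrist_force'],s['grip_width'])
p=np.array(s['position'])+M[:,2]*env.pinch_z
print('grasp',p.round(4));t=np.array([.5505,.079,.062])
print('delta tool mm',(M.T@(t-p)*1e3).round(1))
E
python3 g.py
```

```text
1.45 [0.5572 0.0754 0.2473] [3.13486819 0.00871816 1.32935945] [ 0.14376566  0.31156483 -0.76129316] 0.0869607988818917
grasp [0.5579 0.0737 0.0838]
delta tool mm [ 3.6 -8.6 21.7]
```

Emit:
{"method": "arm_command", "body": {"deltas": [0.004,0.008,-0.004,3,-7,0,0,0,0,0,0,0,0,0,0,0,0,0,0,0,0,0,0,0,0,0,0,0]}}

```text
time_s: 1.85
position: [0.5497, 0.0804, 0.2474]
eef_rot: [3.139, 0.0, 1.335]
wrist_force: [0.1, -0.4, -0.1]
grip_width: 0.0869
finger_force: 0.0
```

```bash
python3 g.py
```

```text
1.85 [0.5497 0.0804 0.2474] [3.13920480e+00 3.86652099e-04 1.33488359e+00] [ 0.12412653 -0.36347239 -0.1340177 ] 0.08694416332179818
grasp [0.5501 0.0803 0.0839]
delta tool mm [-1.1  0.6 21.9]
```

Emit:
{"method": "arm_command", "body": {"deltas": [0,0,0,-1,0.5,11,0,0,0,0,0,0,11,0,0,0,0,0,0,0,0.5,0,0,0,0,0,0,0.6,0,0,0,0,0,0,0.65,0,0,0,0,0,0,1,0,0,0,0,0,0,1,0,0,0,0,0,0,1], "grip_force": 20}}

```text
time_s: 2.65
position: [0.5499, 0.0793, 0.2249]
eef_rot: [3.14, 0.001, 1.335]
wrist_force: [0.5, -0.3, 0.3]
grip_width: 0.0472
finger_force: 0.0
```

```bash
python3 g.py
```

```text
2.65 [0.5499 0.0793 0.2249] [3.14007196e+00 7.32099026e-04 1.33480301e+00] [ 0.48784425 -0.30970698  0.29417351] 0.04720343264515037
grasp [0.5501 0.0791 0.0614]
delta tool mm [-0.   0.4 -0.6]
```

Emit:
{"method": "arm_command", "body": {"deltas": [0,0,0,0,0,0,1,0,0,0,0,0,0,1,0,0,0,0,0,0,1,0,0,0,0,0,0,1,0,0,0,0,0,0,1,0,0,0,0,0,0,1]}}

```text
time_s: 3.25
position: [0.5497, 0.0794, 0.2248]
eef_rot: [3.141, 0.001, 1.335]
wrist_force: [-1.3, 0.4, 3.6]
grip_width: 0.0255
finger_force: 20.0
```

```bash
python3 g.py; python3 -c "
from h import *
f=grab('wrist');save(f,'pics/w2.png')"
```

```text
3.25 [0.5497 0.0794 0.2248] [3.14097504e+00 9.07395178e-04 1.33491083e+00] [-1.32589898  0.39444931  3.61729055] 0.02547020201148028
grasp [0.5497 0.0793 0.0613]
delta tool mm [-0.1  0.8 -0.7]
```

View pics/w2.png

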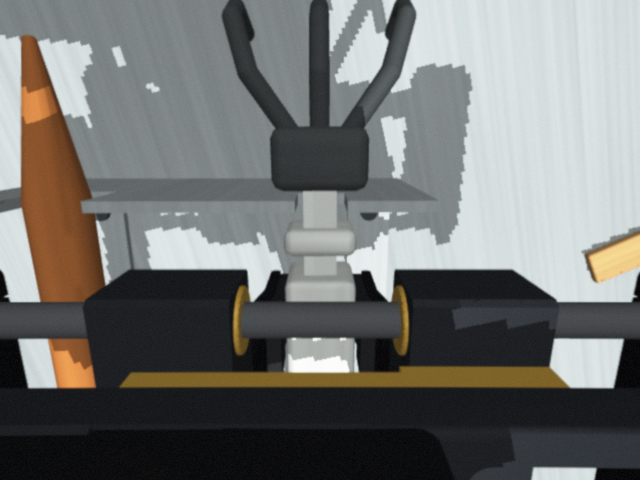

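The pinch is on the collar: opening 25.5 mm, so the button is in flush. The head at (320,160) sits behind the fork. Now I pull along tool -x.

Emit:
{"method": "arm_command", "body": {"deltas": [0,0,0,-5,0,0,1,0,0,0,-10,0,0,1,0,0,0,-12,0,0,1,0,0,0,-12,0,0,1,0,0,0,-12,0,0,1,0,0,0,-12,0,0,1,0,0,0,-10,0,0,1,0,0,0,-5,0,0,1]}}

```text
time_s: 4.1
position: [0.5313, 0.0019, 0.2249]
eef_rot: [3.14, 0.001, 1.333]
wrist_force: [1.6, 3.5, 1.3]
grip_width: 0.0257
finger_force: 20.0
```

Emit:
{"method": "arm_command", "body": {"deltas": [0,0,0,-4,0,0,1,0,0,0,-3,0,0,1,0,0,0,-2,0,0,1,0,0,0,0,0,0,1]}}

```text
time_s: 4.5
position: [0.5296, -0.0056, 0.2248]
eef_rot: [3.14, 0.001, 1.335]
wrist_force: [1.6, 2.5, 1.3]
grip_width: 0.0257
finger_force: 20.0
```

```bash
python3 g.py
```

```text
4.5 [ 0.5296 -0.0056  0.2248] [3.14021432e+00 1.23943153e-03 1.33470564e+00] [1.60461968 2.45747451 1.32201624] 0.025740488155938154
grasp [ 0.5297 -0.0058  0.0613]
delta tool mm [87.3  0.3 -0.8]
```

Emit:
{"method": "arm_command", "body": {"deltas": [0,0,0,-1.5,0,0,1,0,0,0,-1.5,0,0,1,0,0,0,0,0,0,1]}}

```text
time_s: 4.8
position: [0.5289, -0.0083, 0.2249]
eef_rot: [3.14, 0.001, 1.335]
wrist_force: [2.8, 3.3, 0.9]
grip_width: 0.0258
finger_force: 20.0
```

Emit:
{"method": "arm_command", "body": {"deltas": [0,0,0,-1,0,0,1,0,0,0,-1,0,0,1,0,0,0,0,0,0,1]}}

```text
time_s: 5.1
position: [0.5285, -0.0096, 0.2249]
eef_rot: [3.14, -0.0, 1.335]
wrist_force: [2.9, 5.7, 0.6]
grip_width: 0.0258
finger_force: 20.0
```

Emit:
{"method": "arm_command", "body": {"deltas": [0,0,0,-1,0,0,1,0,0,0,-1,0,0,1,0,0,0,0,0,0,1]}}

```text
time_s: 5.4
position: [0.5283, -0.01, 0.2249]
eef_rot: [3.139, -0.002, 1.336]
wrist_force: [3.6, 8.6, -1.2]
grip_width: 0.0262
finger_force: 20.0
```

Emit:
{"method": "arm_command", "body": {"deltas": [0,0,0,-1,0,0,1,0,0,0,-1,0,0,1,0,0,0,0,0,0,1]}}

```text
time_s: 5.7
position: [0.5281, -0.0104, 0.2249]
eef_rot: [3.139, -0.004, 1.338]
wrist_force: [3.5, 11.8, -2.6]
grip_width: 0.0257
finger_force: 20.0
```

Emit:
{"method": "arm_command", "body": {"deltas": [0,0,0,2,0,0,1,0,0,0,0,0,0,1,0,0,0,0,0,0,0.55,0,0,0,0,0,0,0.4,0,0,0,0,0,0,0.4,0,0,0,0,0,0,0.2,0,0,0,0,0,0,0,0,0,0,0,0,0,0]}}

```text
time_s: 6.5
position: [0.5276, -0.0126, 0.2246]
eef_rot: [3.141, 0.002, 1.334]
wrist_force: [0.1, 0.0, -0.4]
grip_width: 0.0658
finger_force: 0.0
```

Emit:
{"method": "arm_command", "body": {"deltas": [0,0,0,0,0,0,0,0,0,0,0,0,0,0,0,0,0,0,0,-25,0,0,0,0,-15,0,-40,0,0,0,0,-20,0,-35,0,0,0,0,0,0,0,0,0,0,0,0,0,0,0]}}

```text
time_s: 7.2
position: [0.5195, -0.0464, 0.3256]
eef_rot: [3.139, 0.0, 1.334]
wrist_force: [0.5, 0.8, -0.1]
grip_width: 0.0872
finger_force: 0.0
```

```bash
python3 g.py; python3 -c "
from h import *
f=grab('wrist');save(f,'pics/w3.png');np.savez('w3.npz',P=cloud(f),img=f['img'])"
```

```text
7.2 [ 0.5195 -0.0464  0.3256] [3.13876617e+00 4.91869532e-04 1.33370617e+00] [ 0.48365224  0.84992232 -0.05699202] 0.08718015096411955
grasp [ 0.5199 -0.0466  0.1621]
delta tool mm [ 1.293e+02 -1.000e-01  1.000e+02]
```

View pics/w3.png

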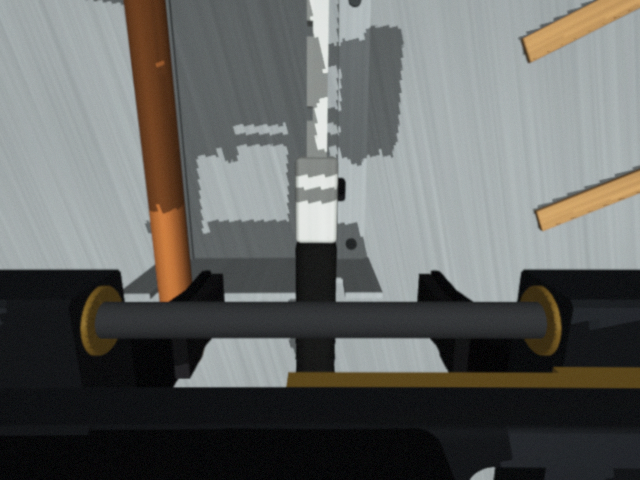

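The button is back out at (341,189). The collar covers columns 297–337, rows 158–242, and the saddle is at row 265. I'll measure how far the button stands proud and where the grip point is.

```bash
python3 - <<'E'
from h import *
d=np.load('w3.npz');P=d['P'];g=d['img'].astype(int).max(2)
s=env.get_state();M=R.from_euler('xyz',s['eef_rot']).as_matrix();o=np.array(s['position'])
Q=(P-o)@M*1e3
for v in (165,175,183,189,195,210,225,238,250,260,290):
    row=Q[v,280:360];k=np.where(P[v,280:360,2]>.067)[0]
    print(v,k.min()+280,k.max()+280,row[k.min()].round(1),row[k.max()].round(1), P[v,317].round(4))
print(g[189,330:352])
k=[v for v in range(150,230) if P[v,342,2]>.06];print('btn rows',k[0],k[-1],P[k[0],342].round(4),P[k[-1],342].round(4),Q[189,340:347].round(1).tolist())
print('front',Q[152:164,317].round(1).tolist())
E
```

```text
165 295 338 [ 52.9 -13.8 249.8] [ 52.8  11.7 250.1] [0.531  0.0058 0.0782]
175 295 338 [ 47.  -13.9 250.1] [ 47.   11.7 249.8] [5.296e-01 2.000e-04 7.780e-02]
183 296 345 [ 42.5 -13.3 248.3] [ 41.6  16.4 255.7] [ 0.5285 -0.0044  0.0777]
189 296 345 [ 38.7 -13.4 249.6] [ 37.8  16.4 255.9] [ 0.5277 -0.0078  0.0785]
195 296 344 [ 35.1 -13.5 249.4] [ 34.1  15.9 255.8] [ 0.5268 -0.0114  0.0773]
210 296 337 [ 26.1 -13.6 248.6] [ 26.   11.3 248.8] [ 0.5247 -0.0201  0.0778]
225 296 337 [ 16.5 -13.8 249.8] [ 16.7  11.4 248.6] [ 0.5224 -0.0293  0.0768]
238 296 336 [  8.1 -14.  250.3] [  8.4  10.9 248.9] [ 0.5205 -0.0373  0.077 ]
250 296 336 [ -0.5 -14.3 252.9] [ -0.3  11.1 252.1] [nan nan nan]
260 296 336 [ -7.  -14.4 252.7] [ -6.7  11.1 251.6] [ 0.5171 -0.0511  0.0769]
290 280 359 [-27.5 -25.2 252.7] [-27.2  26.2 251.7] [ 0.5124 -0.0703  0.0775]
[134 135 134 141 150 155 130  82  37  17  15  12  13  13  42 105 167 184
 187 189 190 190]
btn rows 178 200 [ 0.5439 -0.0063  0.0666] [ 0.5408 -0.0193  0.0685] [[38.0, 13.3, 254.7], [37.8, 14.0, 255.9], [38.0, 14.5, 254.8], [38.0, 15.1, 254.4], [37.8, 15.8, 255.8], [37.8, 16.4, 255.9], [29.5, 21.5, 320.2]]
front [[60.2, -0.8, 254.9], [59.6, -0.8, 254.3], [59.0, -0.8, 255.3], [58.4, -0.8, 255.2], [57.9, -0.8, 254.6], [57.5, -0.7, 251.0], [57.0, -0.7, 249.5], [56.5, -0.7, 247.7], [55.9, -0.7, 247.3], [55.3, -0.7, 248.4], [54.8, -0.7, 247.4], [54.1, -0.7, 248.3]]
```

The button stands about 5 mm proud, so the catch has dropped in at the second stop. I'll grip about 33 mm behind the button, with the axis 1.2 mm off in tool y.

Emit:
{"method": "arm_command", "body": {"deltas": [0,0,0,5,-1.2,20,0,0,0,0,0,0,40,0,0,0,0,0,0,30,0,0,0,0,0,0,10,0.3,0,0,0,0,0,0,0.55,0,0,0,0,0,0,0.65,0,0,0,0,0,0,1,0,0,0,0,0,0,1], "grip_force": 45}}

```text
time_s: 8.05
position: [0.5202, -0.041, 0.2261]
eef_rot: [3.138, 0.0, 1.335]
wrist_force: [-0.4, -0.0, 0.7]
grip_width: 0.0552
finger_force: 0.0
```

Emit:
{"method": "arm_command", "body": {"deltas": [0,0,0,0,0,0,1,0,0,0,0,0,0,1,0,0,0,0,0,0,1,0,0,0,0,0,0,1,0,0,0,0,0,0,1,0,0,0,0,0,0,1]}}

```text
time_s: 8.65
position: [0.5195, -0.041, 0.2249]
eef_rot: [3.141, 0.001, 1.335]
wrist_force: [-2.5, -0.1, 3.2]
grip_width: 0.0259
finger_force: 45.0
```

```bash
python3 g.py
```

```text
8.65 [ 0.5195 -0.041   0.2249] [3.14096731e+00 1.01866630e-03 1.33470323e+00] [-2.51576165 -0.11900342  3.15920396] 0.025872674448094272
grasp [ 0.5196 -0.0412  0.0614]
delta tool mm [124.1   1.9  -0.7]
```

Emit:
{"method": "arm_command", "body": {"deltas": [0,0,0,1.5,0,0,1,0,0,0,0,0,0,1,0,0,0,0,0,-3,1,0,0,0,0,0,-6,1,0,0,0,0,0,-10,1,0,0,0,0,0,-12,1,0,0,0,0,0,-15,1,0,0,0,0,0,-15,1]}}

```text
time_s: 9.45
position: [0.52, -0.0394, 0.2872]
eef_rot: [3.14, 0.001, 1.335]
wrist_force: [0.3, 0.0, -4.0]
grip_width: 0.0257
finger_force: 45.0
```

Emit:
{"method": "arm_command", "body": {"deltas": [0,0,0,0,0,-15,1,0,0,0,0,0,-15,1,0,0,0,0,0,-14,1,0,0,0,0,0,-10,1,0,0,0,0,0,-5,1,0,0,0,0,0,0,1,0,0,0,0,0,0,1,0,0,0,0,0,0,1]}}

```text
time_s: 10.25
position: [0.5196, -0.0394, 0.3441]
eef_rot: [-3.141, 0.001, 1.335]
wrist_force: [-0.3, -0.1, -3.7]
grip_width: 0.0258
finger_force: 45.0
```

```bash
python3 g.py; python3 - <<'E'
from h import *
for n in("scene","side"):
    f=grab(n);np.savez(f'{n}4.npz',P=cloud(f),img=f['img']);save(f,f'pics/{n}4.png')
    d=np.load(f'{n}4.npz');P=d['P'].reshape(-1,3);br=d['img'].reshape(-1,3).max(1)
    u=np.array([.2334,.9724]);q=(P[:,:2]-[.5196,-.0412])
    a=q@u;b=q@np.array([u[1],-u[0]])
    for t in np.arange(-.16,.26,.02):
        k=(abs(a-t)<.01)&(abs(b)<.025)&(P[:,2]>.15)&(P[:,2]<.215)
        if k.sum()>3: print(n,t.round(2),k.sum(),np.percentile(P[k,2],[5,50,95]).round(4),b[k].mean().round(3),int(np.median(br[k])))
E
```

```text
10.25 [ 0.5196 -0.0394  0.3441] [-3.14110561e+00  1.26363242e-03  1.33480480e+00] [-0.27665758 -0.08761179 -3.68851056] 0.02581395921127931
grasp [ 0.5195 -0.0396  0.1806]
delta tool mm [122.7   2.5 118.4]
scene -0.16 8 [0.1808 0.1878 0.1907] 0.001 153
scene -0.14 116 [0.176  0.1929 0.1984] 0.004 28
scene -0.12 144 [0.176  0.1945 0.1996] 0.005 25
scene -0.1 147 [0.1755 0.1939 0.1985] 0.004 25
scene -0.08 149 [0.174  0.1946 0.1978] 0.005 26
scene -0.06 104 [0.1782 0.1945 0.1985] 0.004 27
scene 0.02 16 [0.1685 0.1875 0.1945] 0.014 44
scene 0.04 152 [0.1743 0.1935 0.1974] 0.006 123
scene 0.06 96 [0.1755 0.1874 0.1954] 0.002 122
scene 0.08 72 [0.1776 0.1859 0.1895] 0.002 122
scene 0.1 80 [0.1762 0.1861 0.1892] 0.002 122
scene 0.12 78 [0.1769 0.1859 0.1897] 0.002 137
scene 0.14 80 [0.1759 0.1861 0.1893] 0.002 185
scene 0.16 110 [0.1768 0.1877 0.1936] 0.003 167
scene 0.18 157 [0.1772 0.1897 0.1932] 0.005 71
scene 0.2 117 [0.1809 0.1863 0.1922] 0.003 66
scene 0.22 63 [0.1769 0.183  0.1888] -0.003 62
scene 0.24 34 [0.1521 0.1639 0.1772] 0.002 49
side -0.16 16 [0.1786 0.1844 0.1901] -0.004 82
side -0.14 111 [0.1753 0.1914 0.1976] -0.001 33
side -0.12 67 [0.1885 0.1944 0.1981] -0.002 32
side -0.1 84 [0.1824 0.1941 0.1976] -0.001 30
side -0.08 70 [0.1873 0.1946 0.199 ] -0.002 32
side -0.06 71 [0.1882 0.1942 0.1983] -0.001 33
side -0.04 70 [0.1803 0.1938 0.1983] -0.001 32
side -0.02 87 [0.173  0.1937 0.2006] 0.001 31
side -0.0 143 [0.1682 0.1937 0.2107] -0.002 24
side 0.02 29 [0.1769 0.1941 0.1981] -0.003 107
side 0.04 27 [0.191  0.1946 0.197 ] -0.002 120
side 0.22 4 [0.1828 0.1853 0.1877] 0.022 91
```

View pics/side4.png

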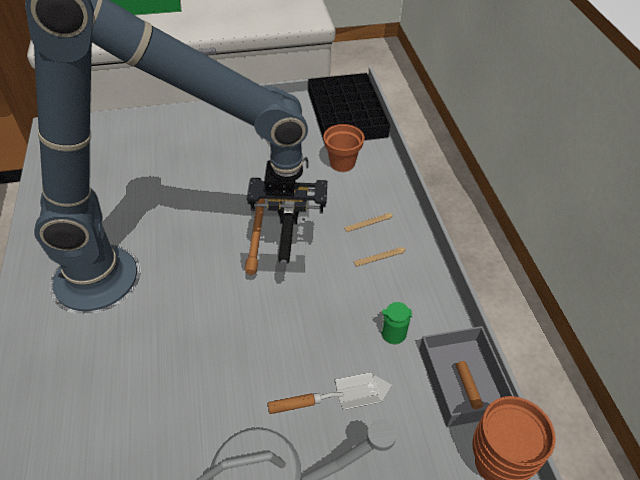

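The side view shows the cultivator hanging from the gripper at about (287,225), drawn out, with the dibber and everything else where it was. The handle top reads 0.194 m at both ends, so it's level and about 12 cm up.

Emit:
{"method": "arm_command", "body": {"deltas": [0,0,0,0,0,0,1,0,0,0,0,0,0,1,0,0,0,0,0,0,1,0,0,0,0,0,0,1,0,0,0,0,0,0,1]}}

```text
time_s: 10.85
position: [0.5199, -0.0394, 0.3448]
eef_rot: [3.14, 0.001, 1.335]
wrist_force: [0.3, -1.0, -3.0]
grip_width: 0.0255
finger_force: 45.0
```

```bash
python3 g.py; python3 -c "
from bench import env
print(env.job_done())"
```

```text
10.85 [ 0.5199 -0.0394  0.3448] [3.14049376e+00 8.99898799e-04 1.33478337e+00] [ 0.26343384 -0.9865745  -2.98150893] 0.025545426596037774
grasp [ 0.5201 -0.0396  0.1813]
delta tool mm [122.5   1.7 119.2]
the job is handed in; nothing more can be done
None
```

I handed the job in at about 11 s with the cultivator drawn out to the second stop (button seen fully out, so locked) and held level, tines down, about 12 cm above the rest, gripped clear of the button; nothing else on the bench was touched, and no verdict came back.

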